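Hold a trellis panel's hinge in line on a planter

TASK

A small trellis panel is to be hinged onto the wooden planter, and somebody will push the pin through while you hold it. First turn the black knob on the planter's rim until its pointer stands at the long zero mark, which swings the steel catch clear of the hinge, and let go of it. Then lift the panel that has a single knuckle in the middle out of its stand, bring that knuckle down upright between the two knuckles on the planter so that the holes line up, and finish while still gripping it there, holding it steady; leave the spare panel and everything else where they are.

Things in the scene. Friction and masses are not known exactly. Their poses are not given: they have to be found in the camera images.
- planter: Fixed wooden trough, hinge rim towards the robot, turned up to 0.3 rad either way. Origin: table level, under the middle of the hinge line; z up, y along the hinge line, x across it, away from the robot. Rim board: x -30 to +30 mm, y -130 to +130, top 110 mm up; the open trough reaches to x +190.
- fixed_hinge (a point): Centre of the planter's hinge line, 122 mm above the table, axes as the planter's. Two fixed steel knuckles (20 mm outside, 12 mm holes, 24 mm long) lie along y, with a 32 mm gap (y -16 to +16 mm) between them. Under the gap is a rigid steel V seat: a 20 mm knuckle let down into it is centred across and stops with its hole exactly in line.
- catch_grip (a point): Middle of the black knob's bar grip, on its vertical axis: 80 mm to +y of fixed_hinge, 167 mm above the table. Bar 44 mm long along this point's x, 12 mm thick, 144 to 178 mm above the table; pointer end (white stripe, black needle) is -x. Under it is the steel catch arm, 88 mm long, 16 wide, 134 to 144 mm above the table (keep fingertips above it); it starts over the hinge gap.
- catch (a joint): Knob angle, rad: 0 with the pointer at zero, growing clockwise from above; starts at 0.8 to 1.4, so turn it counter-clockwise. Range -0.4 to 1.6. Friction (0.05 N m) keeps it where left; no spring. White dial below, 34 mm radius; zero is its long heavy mark, on planter -x. At 0 the bar lies along planter x and the arm is clear, over the trough.
- panel_grip (a point): Middle of the top rail of the panel to fit, 103 mm above the table. Wooden panel 100 mm wide (y), 98 high, 16 thick (x), 0.11 to 0.23 kg, alike from both sides: either way round fits. z is up. Top rail 22 mm high, free for a grasp from above across its thickness. It has about 1 mm play each side in its stand and may lean a few degrees until gripped, which squares it to the fingers.
- panel_hinge (a point): Centre of the hole of the panel's single middle knuckle, 77 mm straight below panel_grip: steel tube 20 mm outside, 12 mm hole, 26 mm long along y, joined to the bottom rail, whose underside is 16 mm above this point.
- stand_a: Fixed plywood stand that holds the panel to fit, on either of two places. Origin under its centre, y along the panel. Base 70 x 130 x 12 mm; two slotted end posts 38 to 50 mm either side of the middle, 45 mm thick (x), 82 mm high. The panel leaves the slots after 40 mm straight up.
- spare_grip (a point): Middle of the top rail of the spare panel, same size and make but with two knuckles near its ends and none in the middle, in an equal stand. Not to be moved.
- panel: The panel to fit, as a whole: origin at the underside of its knuckle, 10 mm below panel_hinge; z up.
- pin: Bystander: bent steel hinge pin lying on the table, 8 mm thick, 90 mm long with a 22 mm bent end; origin in the middle of the long leg. Leave it.
- clay_pot: Bystander: empty clay flower pot, 72 mm across, 70 mm high; origin under its centre.
- white_pot: Bystander: empty white plastic pot, 100 mm across, 85 mm high; origin under its centre.
- trowel: Bystander: garden trowel lying flat, 270 mm long along its x axis, blade at +x, wooden handle at -x; origin on its length, about in the middle.
- bottle: Bystander: white bottle, 56 mm across, 150 mm high; origin under its centre.
- mug: Bystander: white mug, 76 mm across, 85 mm high; origin under its centre.
Things that resemble listed ones, but are neither listed nor needed, are in the scene too. Leave any orange or pink look-alike of the panel alone.

How it is judged:
By the outcome, as a careful person would: the job done as asked, in the order asked, and still so for the second after the job is handed in, while the arm keeps its last pose, push and grip.
It also fails if it takes over 54 s, if anything falls off the work surface, if the arm or the gripper's body presses on something with over 40 N, if the wrist force passes 120 N, or if a joint passes its speed limit or range.

ROBOT

A 7-joint arm with a two-finger parallel gripper is mounted at the origin on the work surface. World frame = base frame: x ahead of the robot, y to its left, z up, the work surface at z = 0. Lengths are in m, angles in degrees, forces in N, time in s.
With the tool pointing down it reaches from about 0.4 to 0.925 m from the base axis. Payload 4.1 kg.
Tool frame: the origin (TCP) lies at the very end of the fingers, on their centre line; the grasp point (between the pads) lies 19 mm behind it; y points along the fingers, z is the direction in which the jaws open and shut, and the axes are right-handed (so a half turn about y gives the same grasp; the last joint's range is limited). The gripper opens to 85 mm and grips with 20 to 120 N. Pads are 22 mm wide; open, the fingers measure 114 mm over their backs; the gripper's body (76 mm by 85 mm) begins 54 mm behind the grasp point. The pads swing forward as they close: fully open they stand 13 mm farther back than shut.
Start: joints at [-74.943, 22.827, 2.584, 88.041, -1.071, 69.15, -2.905], TCP at [0.23, 0.608, 0.231] pointing down, gripper open.
Joint ranges: [-161.44, 161.44], [-28.35, 127.94], [-78.24, 83.42], [0, 140.83], [-78.03, 258.03], [13.02, 114.36], [-168.23, 168.23]. Speed limits (degrees/s): [147.25, 147.25, 180, 180, 180, 180, 180].

INTERFACE

Orientations are given as a 3x3 rotation matrix whose columns are the frame's x, y, z axes.
In Python, from bench import bot, viewer gives the robot as it stands.
- The arm moves only by the tool drive_tool, never from a script. Its arguments are lists of equal length, an entry for each row: "linear": the shift along the world's x, y, z in mm, a list of three; "twist": the turn about the world's z in rad; "grip": the opening, from 0 (shut) to 1 (fully open). In form: {"linear": [[x, y, z], ...], "twist": [twist, ...], "grip": [grip, ...]}. A call has 1 to 20 rows; each row is the pose to reach, as a shift and turn from the pose measured when the call began; what a row does not reach only later rows make up. A row lasts 1/8 s, in which the tool goes at most 62.5 mm and 10.7 degrees, less where a joint would pass 70% of its speed; a pose out of reach is approached as far as the arm can. A call with a gripper value outside its range is refused whole. The fingers move at their own pace and stop on an object; "grip_force" is the grip in N (left out, the last holds). Time passes only in rows, so rows that repeat a pose let the fingers close. It gives the time, the measured TCP pose, the force and the opening at its end, in the units of the state.
- bot.state(): the state, without advancing time (a new reading comes with each control period).
- viewer.grab_frame(name): name is "scene" or "top" or "wrist"; returns a dict with "color" (400x640x3 uint8, red, green, blue), "z_map" (400x640 float32, m along the optical axis (not along the pixel's ray), 0 where there is no reading), "fx", "fy", "cx", "cy" (pixels), "dist" ([k1, k2, p1, p2, k3] as OpenCV has them; the pictures are not rectified), "rvec" (rotation vector, rad) and "tvec" (3), from world to camera coordinates, as OpenCV has them. Camera axes: x right, y down, z forward; pixel columns grow to the right and rows downward; lengths in m; the calibration is good to about 2 mm. A picture is of the moment at which its call begins.
- bot.job_done(): hands the job in, once; it reports no verdict.
The state is a dict: "time": time; "joints": joint angles; "joint_vel": joint speeds; "effort": joint torques, N m; "eef_pos": TCP position; "eef_rot": TCP orientation; "wrist_force": force on the tool from outside, world axes, zero at the start; "moment": the same for the moment, N m; "gripper_width": finger opening in m.
Only numpy, scipy, OpenCV 4.12 (cv2) and the standard library are available. Lean on these libraries where they do the work, as an engineer would, in place of code of your own. Each camera call takes 0.05 s, during which the arm holds its last target. There are 200 camera calls.

## Working session

There is one attempt and no reset: what is moved stays moved. The work goes in short steps, Python scripts to look and compute and a tool call to move; the robot and the scene stay as the last step left them, time stands still between calls to the robot, and variables do not carry over. Pictures are saved under pics/ and viewed, about 8 in all and at most 12, crops included, and the job is handed in when it is done.

Besides the shell and the picture viewer there is one more tool, called after "Call:" as name(argument=value, ...) on one line, values as JSON. drive_tool: Moves the arm, as the interface text tells. Its arguments: {"type":"object","properties":{"linear":{"type":"array"},"twist":{"type":"array"},"grip":{"type":"array"},"grip_force":{"type":"number"}},"required":["linear","twist","grip"]}

```bash
mkdir -p pics; ls; cat > h.py <<'E'
import numpy as np, cv2, pickle
from bench import bot, viewer
def grab(n,tag):
    f=viewer.grab_frame(n); pickle.dump(f,open(f'pics/{tag}.pkl','wb')); cv2.imwrite(f'pics/{tag}.png',f['color'][:,:,::-1]); return f
def load(tag): return pickle.load(open(f'pics/{tag}.pkl','rb'))
def K(f): return np.array([[f['fx'],0,f['cx']],[0,f['fy'],f['cy']],[0,0,1.]])
def ray(f,uv):
    p=cv2.undistortPoints(np.array(uv,float).reshape(-1,1,2),K(f),np.array(f['dist'],float)).reshape(-1,2)
    R=cv2.Rodrigues(np.array(f['rvec'],float))[0]; t=np.array(f['tvec'],float).ravel()
    return -R.T@t, np.c_[p,np.ones(len(p))]@R
def plane(f,uv,z):
    o,d=ray(f,uv); return o+d*((z-o[2])/d[:,2])[:,None]
def cloud(f):
    v,u=np.mgrid[:400,:640]; o,d=ray(f,np.c_[u.ravel(),v.ravel()])
    P=o+d*f['z_map'].ravel()[:,None]; P[f['z_map'].ravel()==0]=np.nan
    return P.reshape(400,640,3)
def proj(f,P):
    return cv2.projectPoints(np.array(P,float).reshape(-1,1,3),np.array(f['rvec'],float),np.array(f['tvec'],float),K(f),np.array(f['dist'],float))[0].reshape(-1,2)
E
python3 - <<'E'
from h import *
s=bot.state();print(s)
a=grab('top','top0');b=grab('scene','scene0')
for f in(a,b):print(ray(f,[[320,200]]),f['fx'])
cv2.imwrite('pics/both.png',cv2.resize(np.vstack([a['color'],b['color']])[:,:,::-1],None,fx=.75,fy=.75))
E
```

```text
pics
{'time': 0.0, 'joints': array([-74.94529794,  22.87334446,   2.58129432,  88.11626759,
        -1.07286364,  69.15010182,  -2.9064492 ]), 'joint_vel': array([-0.06894822, -0.02184478,  0.00237486, -0.006659  , -0.07162856,
        0.03786218,  0.06186341]), 'effort': array([ 9.10937706e-05, -4.75135839e+01,  1.36453025e+00, -2.54224259e+01,
        1.15684094e-02,  9.72731650e-03, -3.87913914e-06]), 'eef_pos': array([0.22979755, 0.60732402, 0.23023151]), 'eef_rot': array([[ 9.35298220e-01, -5.96674643e-04,  3.53859977e-01],
       [-3.53860458e-01, -1.92610894e-03,  9.35296245e-01],
       [ 1.23505310e-04, -9.99997967e-01, -2.01262582e-03]]), 'wrist_force': array([ 0.79010274,  0.81774874, -0.57827577]), 'moment': array([-0.00251091, -0.00327417,  0.01835003]), 'gripper_width': 0.08560888429833342}
(array([ 0.39700131, -0.04124157,  1.38297394]), array([[ 0.13127948,  0.02173275, -0.9913189 ]])) 465.3118006923444
(array([1.28636174, 0.69103408, 0.85706137]), array([[-0.5754301 , -0.56777194, -0.58872823]])) 368.2232235955986
```

View pics/both.png

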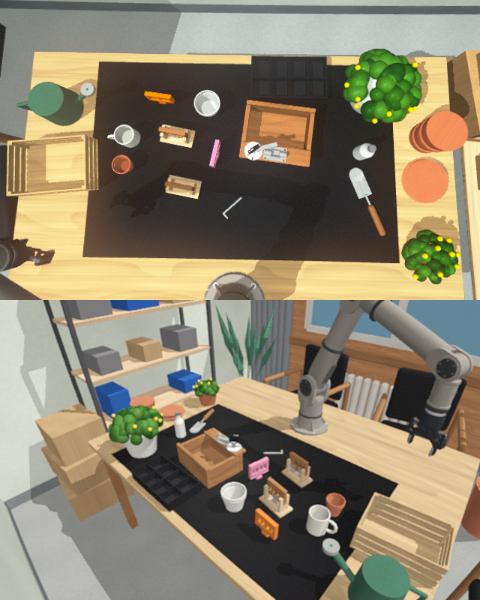

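The top view (left is +y) shows the planter at about (370,180) full-res, with the dial at (338,200). There are two stands, at about (235,178) and (244,247). The pink and orange look-alikes are at (287,203) and (212,130). Next I'll enlarge the stands and the dial.

```bash
python3 - <<'E'
from h import *
a=load('top0')['color'][:,:,::-1];b=load('scene0')['color'][:,:,::-1]
r=lambda im,x,y,w,h:cv2.resize(im[y:y+h,x:x+w],(400,int(400*h/w)),interpolation=cv2.INTER_CUBIC)
A=np.hstack([r(a,200,150,80,60),r(a,310,170,120,90)]); 
B=np.hstack([r(b,320,190,120,90),r(b,270,160,80,60)])
cv2.imwrite('pics/c1.png',np.vstack([A,B]))
E
```

```text
(no output)
```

View pics/c1.png

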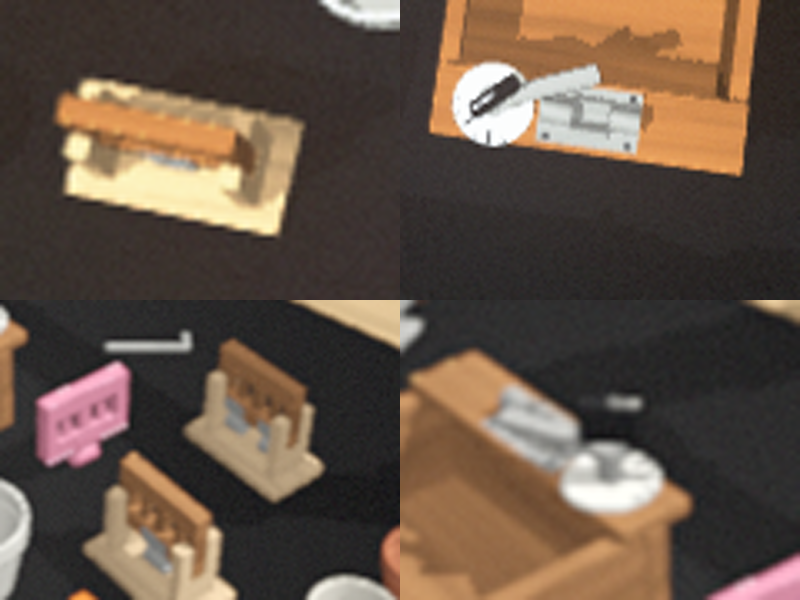

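The single-knuckle panel is the stand at top (235,178), scene crop lower left, where one blue-steel tube sits mid-panel. The stand at top (244,247), scene crop centre, has two tubes near the ends, so it is the spare. The knob pointer is at about (332,201), and the zero mark is below the dial on the robot side.

```bash
python3 - <<'E'
from h import *
f=load('top0');C=cloud(f);c=f['color'].astype(int)
def rect(m,name):
    P=C[m][:,:2].astype(np.float32); print(name,len(P),cv2.minAreaRect(P*1000),np.median(C[m][:,2]))
sat=c.max(2)-c.min(2)
v,u=np.mgrid[:400,:640]
z=C[:,:,2]
reg=(u>205)&(u<265)&(v>160)&(v<200)
rect(reg&(z>.103)&(z<.125),'panel')
reg=(u>310)&(u<425)&(v>130)&(v<230)
m=reg&(z>.102)&(z<.118)
m=cv2.morphologyEx(m.astype(np.uint8),cv2.MORPH_OPEN,np.ones((3,3)))>0
rect(m,'planter top'); 
rect(reg&(z>.14)&(z<.19),'knob')
print(C[reg&(z>.125)][:,:].round(3)[::12])
# near edge of rim
P=C[m];import itertools
R=[]
for uu in range(325,410,6):
    vs=np.where(m[:,uu])[0]
    if len(vs):R.append([uu,vs.max()+.5])
R=np.array(R);Q=plane(f,R,.11);print(np.c_[R,Q[:,:2]].round(3)); k=np.polyfit(Q[:,1],Q[:,0],1);print(k)
w=grab('wrist','w0');print(ray(w,[[320,200]]),w['fx'])
E
```

```text
panel 220 ((631.2225952148438, 240.0667266845703), (99.9737777709961, 16.66221046447754), 79.34561920166016) 0.11452958056272822
planter top 2099 ((632.2117919921875, -149.99598693847656), (259.42236328125, 225.1151123046875), 83.37030792236328) 0.11086199245161676
knob 269 ((571.4431762695312, -94.06741333007812), (25.04252815246582, 108.13838958740234), 14.682257652282715) 0.14610903949416887
[[ 0.59  -0.135  0.145]
 [ 0.588 -0.146  0.142]
 [ 0.584 -0.14   0.147]
 [ 0.582 -0.119  0.14 ]
 [ 0.573 -0.069  0.181]
 [ 0.579 -0.111  0.143]
 [ 0.58  -0.143  0.142]
 [ 0.576 -0.086  0.146]
 [ 0.576 -0.118  0.148]
 [ 0.572 -0.057  0.147]
 [ 0.574 -0.089  0.141]
 [ 0.573 -0.121  0.147]
 [ 0.565 -0.067  0.177]
 [ 0.571 -0.1    0.142]
 [ 0.562 -0.057  0.179]
 [ 0.568 -0.089  0.144]
 [ 0.56  -0.054  0.179]
 [ 0.565 -0.086  0.145]
 [ 0.557 -0.059  0.179]
 [ 0.563 -0.092  0.139]
 [ 0.555 -0.057  0.177]
 [ 0.562 -0.109  0.128]
 [ 0.552 -0.057  0.176]
 [ 0.559 -0.117  0.128]
 [ 0.554 -0.065  0.143]
 [ 0.557 -0.158  0.13 ]
 [ 0.551 -0.057  0.146]
 [ 0.554 -0.12   0.13 ]
 [ 0.547 -0.046  0.153]
 [ 0.5
[... 234 characters left out ...]
 3.430e+02  2.135e+02  5.290e-01 -7.700e-02]
 [ 3.490e+02  2.135e+02  5.300e-01 -9.400e-02]
 [ 3.550e+02  2.145e+02  5.270e-01 -1.100e-01]
 [ 3.610e+02  2.155e+02  5.250e-01 -1.270e-01]
 [ 3.670e+02  2.135e+02  5.300e-01 -1.430e-01]
 [ 3.730e+02  2.145e+02  5.280e-01 -1.600e-01]
 [ 3.790e+02  2.185e+02  5.170e-01 -1.760e-01]
 [ 3.850e+02  2.185e+02  5.170e-01 -1.920e-01]
 [ 3.910e+02  2.195e+02  5.150e-01 -2.090e-01]
 [ 3.970e+02  2.205e+02  5.130e-01 -2.250e-01]
 [ 4.030e+02  2.215e+02  5.100e-01 -2.410e-01]
 [ 4.090e+02  2.225e+02  5.080e-01 -2.580e-01]]
[0.11713238 0.53998569]
(array([0.15416259, 0.63667836, 0.37216808]), array([[ 0.29539511, -0.11575987, -0.94834413]])) 336.2747458869619
```

Call:
drive_tool(linear=[[0,0,60],[390,-767,60],[390,-767,60],[390,-767,60],[390,-767,60],[390,-767,60],[390,-767,60],[390,-767,60],[390,-767,60],[390,-767,60],[390,-767,60],[390,-767,60],[390,-767,60],[390,-767,60],[390,-767,60],[390,-767,60],[390,-767,60],[390,-767,60]], twist=[0,0,0,0,0,0,0,0,0,0,0,0,0,0,0,0,0,0], grip=[1,1,1,1,1,1,1,1,1,1,1,1,1,1,1,1,1,1])

```text
time: 2.4
eef_pos: [0.6198, -0.1574, 0.2904]
eef_rot: [[0.936, -0.001, 0.351], [-0.351, 0.0, 0.936], [-0.001, -1.0, -0.0]]
wrist_force: [0.3, -0.0, 0.0]
gripper_width: 0.0857
```

```bash
python3 - <<'E'
from h import *
s=bot.state();print(s['time'],s['eef_pos'],s['joints'],s['eef_rot'][:,0],s['wrist_force'])
w=grab('wrist','w1');print(ray(w,[[320,200]]))
E
```

```text
2.4 [ 0.61981173 -0.1573945   0.2904437 ] [-14.80954762  22.8024445   35.1068039   85.5872587  -13.27905078
  75.84042455  90.88098905] [ 9.36264919e-01 -3.51294270e-01 -5.81447812e-04] [ 0.25449583 -0.0445565   0.02919986]
(array([ 0.54407226, -0.12855834,  0.43229066]), array([[ 0.29561763, -0.11335382, -0.94856541]]))
```

View pics/w1.png

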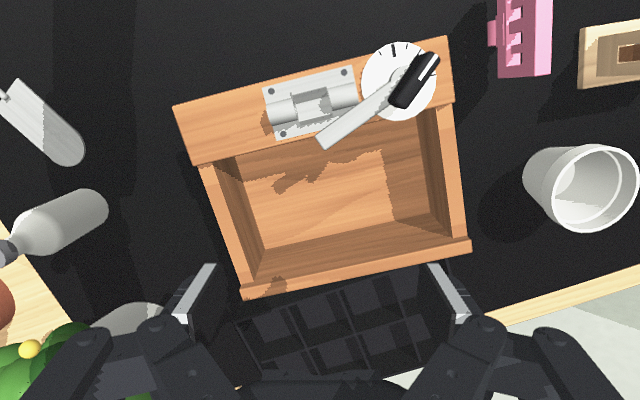

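The wrist view shows the dial at about (400,80) with its long zero mark near (393,50). The black bar runs from (398,103) to (437,55), with the striped pointer end at the upper right. The catch arm covers the side of the gap at (340,128), and the hinge plate is at (311,103).

```bash
cat >> h.py <<'E'
def rim(f,C,reg):
    """planter pose from the near edge of the rim and its ends"""
    z=C[:,:,2]; c=f['color'].astype(int); m=reg&(abs(z-.11)<.005)&(c[:,:,0]-c[:,:,2]>40)
    return m
def fitrect(P): 
    return cv2.minAreaRect((P[:,:2]*1000).astype(np.float32))
E
python3 - <<'E'
from h import *
f=load('w1');C=cloud(f);z=C[:,:,2];c=f['color'].astype(int)
v,u=np.mgrid[:400,:640]
reg=(u>160)&(u<480)&(v>25)&(v<310)
m=reg&(abs(z-.11)<.006)
n,l,st,_=cv2.connectedComponentsWithStats(cv2.morphologyEx(m.astype(np.uint8),cv2.MORPH_OPEN,np.ones((3,3))))
k=1+np.argmax(st[1:,4]);print('planter',fitrect(C[l==k]),np.median(z[l==k]))
cnt=max(cv2.findContours((l==k).astype(np.uint8),0,2)[0],key=cv2.contourArea)
q=cv2.boxPoints(cv2.minAreaRect(cnt));print(q)
g=fitrect(plane(f,cnt.reshape(-1,2),.110));print('by plane',g,cv2.boxPoints(g))
m=reg&(u>385)&(u<445)&(v>40)&(v<115)&(c.max(2)<70)
m=m|(reg&(u>385)&(z>.168))
n,l,st,_=cv2.connectedComponentsWithStats(m.astype(np.uint8));k=1+np.argmax(st[1:,4])
print(st[k]);ys,xs=np.where(l==k)
print('bar top cloud',fitrect(C[m&(z>.170)]),np.median(z[m&(z>.17)]))
print('bar by plane',fitrect(plane(f,np.c_[xs,ys],.178)))
# dial
dm=(reg&(c.min(2)>180)&(u>355)&(u<440)&(v<125)&(z<.128)); print('dial z',np.median(z[dm]))
cv2.imwrite('pics/x.png',0*c)
x=C[dm];print('dial',cv2.minEnclosingCircle((x[:,:2]*1000).astype(np.float32)))
mk=reg&(u>365)&(u<425)&(v<70)&(c.max(2)<110)&(z<.128);
n,l,st,ce=cv2.connectedComponentsWithStats(mk.astype(np.uint8))
zd=np.median(z[dm])
for k in range(1,n):
    if st[k,4]>3: print(st[k],ce[k],plane(f,ce[k],zd).round(4))
# steel hinge + arm
sm=reg&(z>.137)&(z<.15)&(u<400);print('arm',fitrect(C[sm]),np.median(z[sm]))
hm=reg&(z>.123)&(z<.135)&(u<360);print('knuckles',fitrect(C[hm]),np.median(z[hm]))
im=cv2.resize(f['color'][25:165,240:460,::-1],None,fx=3.6,fy=3.6,interpolation=cv2.INTER_CUBIC);cv2.imwrite('pics/w1c.png',im)
E
```

```text
planter ((552.6080932617188, -140.15414428710938), (260.525634765625, 67.39386749267578), 82.3252182006836) 0.10961202156740119
[[171.1654   106.10579 ]
 [443.83054   27.476799]
 [465.13904  101.36923 ]
 [192.4739   179.99823 ]]
by plane ((553.6487426757812, -140.32432556152344), (258.3970031738281, 67.8820571899414), 82.95515441894531) [[ 504.11823   -264.3847   ]
 [ 571.48785   -272.71017  ]
 [ 603.17926    -16.263947 ]
 [ 535.80963     -7.9384766]]
[ 416  264   64   46 2036]
bar top cloud ((594.4066162109375, -85.49949645996094), (22.379772186279297, 123.04681396484375), 52.495113372802734) 0.3127961902046569
bar by plane ((739.1298217773438, -80.28036499023438), (59.407630920410156, 45.78589630126953), 68.84576416015625)
dial z 0.11326238994349669
dial ((573.591796875, -56.59415054321289), 44.966278076171875)
[ 366   26   59   29 1114] [391.33572711  35.53411131] [[ 0.5244 -0.0558  0.1133]]
[391  45   5  12  31] [393.19354839  50.32258065] [[ 0.5364 -0.0578  0.1133]]
[410  57   6   8   8] [412.375  60.5  ] [[ 0.5503 -0.0443  0.1133]]
arm ((574.693115234375, -102.66366577148438), (21.213680267333984, 89.7237777709961), 18.454099655151367) 0.14310669646128132
knuckles ((554.3013916015625, -140.35665893554688), (80.40669250488281, 20.296171188354492), 82.90609741210938) 0.12970544862218186[ WARN:0@0.477] global loadsave.cpp:1063 imwrite_ Unsupported depth image for selected encoder is fallbacked to CV_8U.
```

View pics/w1c.png

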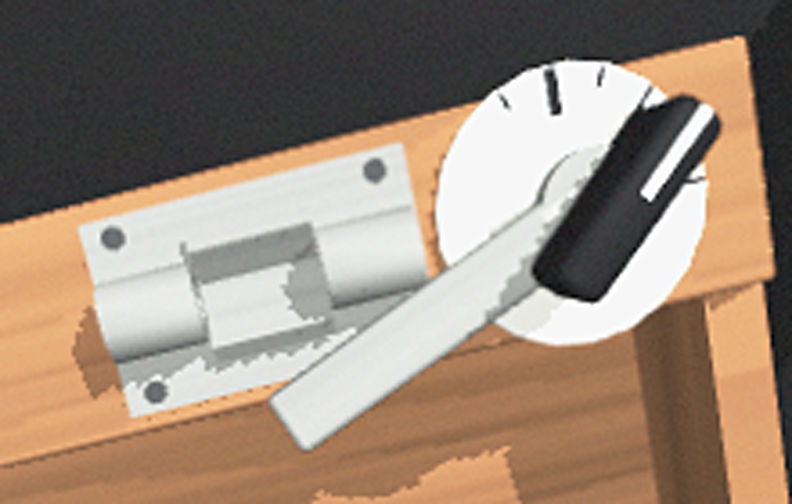

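```bash
python3 - <<'E'
from h import *
f=load('w1')
P=plane(f,[[436.7,55.6],[420.6,80]],.178);d=P[0]-P[1];print(P,np.degrees(np.arctan2(d[1],d[0])))
C=cloud(f);z=C[:,:,2];v,u=np.mgrid[:400,:640]
m=(u>380)&(u<450)&(v>35)&(v<115)&(z>.172)&(z<.185);print(m.sum(),fitrect(C[m]),np.median(z[m]))
psi=np.radians(-6.9);h=np.array([.5538,-.1404]);print(h+.08*np.array([-np.sin(psi),np.cos(psi)]))
E
```

```text
[[ 0.55185509 -0.0442977   0.178     ]
 [ 0.56371537 -0.05942866  0.178     ]] 128.09084227423932
1066 ((563.2489013671875, -61.15388488769531), (12.567059516906738, 44.23522186279297), 35.44729232788086) 0.17697130743209216
[ 0.56341095 -0.06097941]
```

Call:
drive_tool(linear=[[-56,96,-40],[-56,96,-60],[-56,96,-60],[-56,96,-60],[-56,96,-60],[-56,96,-80],[-56,96,-110],[-56,96,-137],[-56,96,-138],[-56,96,-138]], twist=[-0.594,-0.594,-0.594,-0.594,-0.594,-0.594,-0.594,-0.594,-0.594,-0.594], grip=[0.7,0.7,0.7,0.7,0.7,0.7,0.7,0.7,0.7,0.7], grip_force=40)

```text
time: 3.7
eef_pos: [0.565, -0.0623, 0.1539]
eef_rot: [[0.579, 0.002, 0.815], [-0.815, -0.0, 0.579], [0.001, -1.0, 0.001]]
wrist_force: [0.2, 0.6, -0.5]
gripper_width: 0.0597
```

```bash
python3 - <<'E'
from h import *
s=bot.state();x=s['eef_rot'][:,0];print(s['time'],s['eef_pos'],s['joints'],np.degrees(np.arctan2(x[1],x[0])),s['wrist_force'],s['gripper_width'])
E
```

```text
3.7 [ 0.56495147 -0.06226422  0.15386838] [-28.45193984  22.66159574  38.68328134 105.30692189 -16.56115688
  57.64050862  52.41926986] -54.60554871349958 [ 0.22382123  0.62084904 -0.54928829] 0.059670960831644415
```

Call:
drive_tool(linear=[[-1.6,1.2,-1],[-1.6,1.2,-1],[-1.6,1.2,-1],[-1.6,1.2,-1],[-1.6,1.2,-1],[-1.6,1.2,-1],[-1.6,1.2,-1]], twist=[0,0,0,0,0,0,0], grip=[0.5,0,0,0,0,0,0], grip_force=30)

```text
time: 4.58
eef_pos: [0.563, -0.0614, 0.1536]
eef_rot: [[0.579, 0.001, 0.815], [-0.815, -0.0, 0.579], [0.001, -1.0, 0.001]]
wrist_force: [-2.9, 0.1, 6.6]
gripper_width: 0.0116
```

Call:
drive_tool(linear=[[0,0,0],[0,0,0],[0,0,0],[0,0,0],[0,0,0],[0,0,0],[0,0,0],[0,0,0],[0,0,0],[0,0,0],[0,0,0]], twist=[0.1,0.2,0.3,0.4,0.5,0.6,0.7,0.8,0.833,0.833,0.833], grip=[0,0,0,0,0,0,0,0,0,0,0])

```text
time: 5.95
eef_pos: [0.5628, -0.0618, 0.1536]
eef_rot: [[0.993, 0.0, 0.121], [-0.121, 0.0, 0.993], [0.0, -1.0, 0.0]]
wrist_force: [-2.1, -2.2, 2.7]
gripper_width: 0.0113
```

Call:
drive_tool(linear=[[0,0,0],[0,0,0],[0,0,0],[0,0,0],[0,0,40],[0,0,90],[0,0,120],[40,0,120],[40,0,120],[40,0,120]], twist=[0,0,0,0,0,0,0,0,0,0], grip=[0.3,0.6,0.7,0.7,0.7,0.7,0.7,0.7,0.7,0.7])

```text
time: 7.2
eef_pos: [0.6021, -0.062, 0.273]
eef_rot: [[0.993, -0.001, 0.121], [-0.121, 0.0, 0.993], [-0.001, -1.0, -0.0]]
wrist_force: [0.4, 0.0, 0.4]
gripper_width: 0.0595
```

```bash
python3 - <<'E'
from h import *
s=bot.state();x=s['eef_rot'][:,0];print(s['time'],s['eef_pos'],s['joints'],np.degrees(np.arctan2(x[1],x[0])),s['wrist_force'])
f=grab('wrist','w2');C=cloud(f);z=C[:,:,2];d=np.hypot(C[:,:,0]-.563,C[:,:,1]+.061)
m=(d<.03)&(z>.172)&(z<.185);print(m.sum(),fitrect(C[m]))
u,v=proj(f,[[.56,-.08,.13]])[0];print(u,v)
kn=(np.hypot(C[:,:,0]-.5538,C[:,:,1]+.1404)<.05)&(z>.123)&(z<.135);print('kn',fitrect(C[kn]))
a=int(max(0,u-130));b=int(max(0,v-90));cv2.imwrite('pics/w2c.png',cv2.resize(f['color'][b:b+190,a:a+260,::-1],None,fx=3,fy=3,interpolation=cv2.INTER_CUBIC))
E
```

```text
7.2 [ 0.60205252 -0.06197072  0.27298931] [-21.30007944  18.58825518  29.94682243  91.82192159  -9.61447277
  72.24437917  93.34721129] -6.959209517816759 [0.35401233 0.03950604 0.3621649 ]
1009 ((563.068603515625, -61.094505310058594), (11.735101699829102, 43.35017013549805), 83.12384033203125)
293.0648671099166 139.66675857815574
kn ((553.4813842773438, -140.4958953857422), (80.66868591308594, 19.8396053314209), 82.91009521484375)
```

View pics/w2c.png

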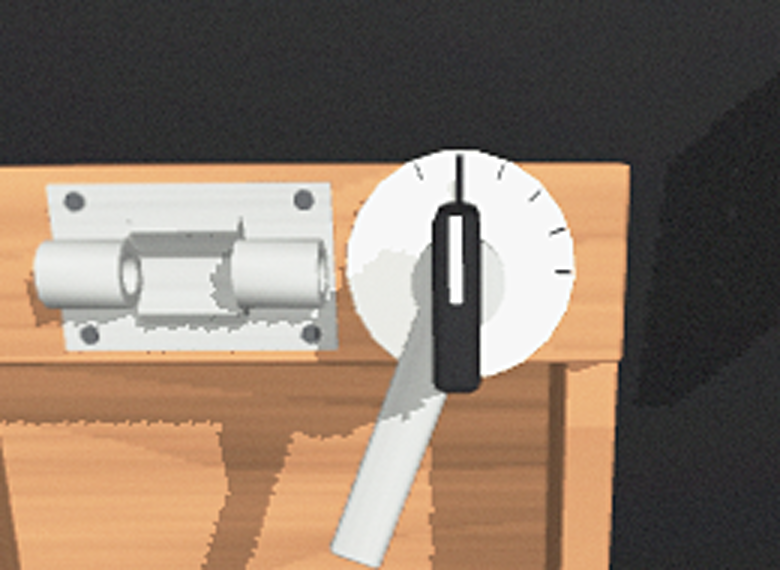

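The pointer needle meets the long zero mark (crop 459,160 to 205), and the arm lies over the trough, so the gap is clear. Next I'll go above the panel.

Call:
drive_tool(linear=[[36,342,0],[36,342,0],[36,342,0],[36,342,0],[36,342,0],[36,342,0],[36,342,0],[36,342,0],[36,342,0],[36,342,0],[36,342,0]], twist=[0.18,0.36,0.54,0.72,0.9,1.08,1.26,1.44,1.506,1.506,1.506], grip=[0.7,0.7,0.7,0.7,0.7,0.7,0.7,0.7,0.7,0.7,0.7])

```text
time: 8.62
eef_pos: [0.6375, 0.2796, 0.2731]
eef_rot: [[0.187, -0.001, -0.982], [0.982, -0.001, 0.187], [-0.001, -1.0, 0.0]]
wrist_force: [-0.1, -0.1, -0.1]
gripper_width: 0.0601
```

```bash
python3 - <<'E'
from h import *
s=bot.state();x=s['eef_rot'][:,0];print(s['time'],s['eef_pos'],s['joints'],np.degrees(np.arctan2(x[1],x[0])),s['wrist_force'])
f=grab('wrist','w3');C=cloud(f);z=C[:,:,2];d=np.hypot(C[:,:,0]-.631,C[:,:,1]-.24)
for lo,hi in((.108,.12),(.085,.12),(.112,.118)):
    m=(d<.065)&(z>lo)&(z<hi);print(m.sum(),fitrect(C[m]),np.median(z[m]))
m=(d<.1)&(z>.007)&(z<.017);print('base',fitrect(C[m]))
m=(d<.1)&(z>.076)&(z<.087);print('posts',fitrect(C[m]))
cv2.imwrite('pics/w3.png',f['color'][:,:,::-1])
E
```

```text
8.625 [0.63754467 0.27956814 0.27310428] [-31.91045993  26.50930163   7.01321393  77.64222069  -3.16238794
  76.10804252 144.38196244] 79.24669457964616 [-0.12256675 -0.11410622 -0.13831035]
1992 ((631.7039184570312, 241.2306671142578), (100.06121063232422, 15.78957748413086), 79.09957122802734) 0.11319202338549392
1992 ((631.7039184570312, 241.2306671142578), (100.06121063232422, 15.78957748413086), 79.09957122802734) 0.11319202338549392
1889 ((631.6293334960938, 240.91427612304688), (99.37357330322266, 15.723968505859375), 79.12185668945312) 0.1132441555943361
base ((631.570556640625, 240.5121612548828), (128.13087463378906, 70.40003967285156), 79.29854583740234)
posts ((631.5840454101562, 240.4290771484375), (100.3630599975586, 44.33135223388672), 79.47051239013672)
```

View pics/w3.png

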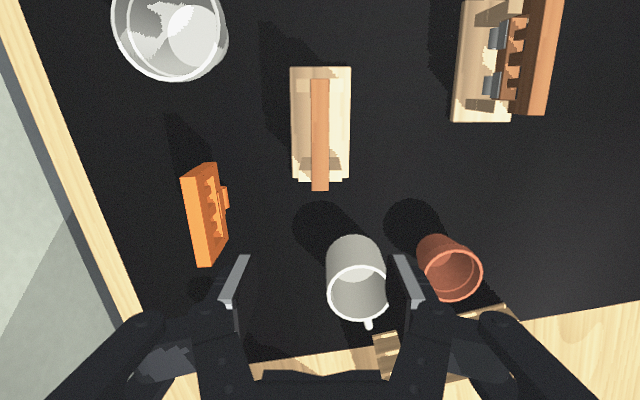

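The wrist view shows the panel's rail in its stand at (320,133), and the spare at (520,55). The orange look-alike is at (205,215), well clear. At the hinge, joint 7 would run out of range with this orientation, so I'll use the half-turned grasp.

Call:
drive_tool(linear=[[-6,-39,0],[-6,-39,0],[-6,-39,0],[-6,-39,0],[-6,-39,0],[-6,-39,0],[-6,-39,0],[-6,-39,0],[-6,-39,0],[-6,-39,0],[-6,-39,0],[-6,-39,0],[-6,-39,0],[-6,-39,0],[-6,-39,0],[-6,-39,0],[-6,-39,-20],[-6,-39,-60],[-6,-39,-60],[-6,-39,-60]], twist=[-0.18,-0.36,-0.54,-0.72,-0.9,-1.08,-1.26,-1.44,-1.62,-1.8,-1.98,-2.16,-2.34,-2.52,-2.7,-2.88,-3.06,-3.1416,-3.1416,-3.1416], grip=[0.6,0.6,0.6,0.6,0.6,0.6,0.6,0.6,0.6,0.6,0.6,0.6,0.6,0.6,0.6,0.6,0.6,0.6,0.6,0.6])

```text
time: 11.18
eef_pos: [0.6323, 0.2409, 0.2145]
eef_rot: [[-0.185, 0.002, 0.983], [-0.983, 0.002, -0.185], [-0.002, -1.0, 0.002]]
wrist_force: [-0.3, -0.1, -0.1]
gripper_width: 0.0515
```

```bash
python3 - <<'E'
from h import *
s=bot.state();x=s['eef_rot'][:,0];print(s['time'],s['eef_pos'],s['joints'],np.degrees(np.arctan2(x[1],x[0])),s['wrist_force'])
E
```

```text
11.175 [0.63228664 0.24085085 0.21449705] [-52.84615272  32.11896357  42.86211341  86.09592107 -22.62496807
  70.52450496 -17.49595292] -100.6702373879176 [-0.29654651 -0.12467043 -0.08427001]
```

Call:
drive_tool(linear=[[-0.7,0,-40],[-0.7,0,-80],[-0.7,0,-110],[-0.7,0,-129],[-0.7,0,-129],[-0.7,0,-129],[-0.7,0,-129],[-0.7,0,-129],[-0.7,0,-129],[-0.7,0,-129],[-0.7,0,-129]], twist=[0,0,0,0,0,0,0,0,0,0,0], grip=[0.6,0.6,0.6,0.6,0.6,0.3,0,0,0,0,0], grip_force=60)

```text
time: 12.55
eef_pos: [0.6324, 0.2412, 0.0873]
eef_rot: [[-0.185, 0.004, 0.983], [-0.983, 0.003, -0.185], [-0.004, -1.0, 0.003]]
wrist_force: [-1.9, 0.1, 6.8]
gripper_width: 0.0154
```

```bash
python3 - <<'E'
from h import *
s=bot.state();x=s['eef_rot'][:,0];print(s['time'],s['eef_pos'],s['eef_rot'].round(4),np.degrees(np.arctan2(x[1],x[0])),s['wrist_force'],s['gripper_width'])
E
```

```text
12.55 [0.63237836 0.24121378 0.08730737] [[-0.185   0.004   0.9827]
 [-0.9827  0.0031 -0.185 ]
 [-0.0037 -1.      0.0033]] -100.66290373761612 [-1.87335653  0.07506213  6.78252509] 0.015357078473562281
```

Call:
drive_tool(linear=[[0,0,15],[0,0,40],[0,0,80],[0,0,130],[0,0,180],[0,0,200],[-10,-50,200],[-21,-100,200],[-31,-150,200],[-41,-200,200],[-52,-250,200],[-62,-300,200],[-72,-350,200],[-78,-375,200],[-79,-381,200],[-79,-381,200],[-79,-381,200],[-79,-381,200]], twist=[0,0,0,0,0,0,0.01,0.02,0.03,0.04,0.05,0.06,0.064,0.064,0.064,0.064,0.064,0.064], grip=[0,0,0,0,0,0,0,0,0,0,0,0,0,0,0,0,0,0], grip_force=60)

```text
time: 14.8
eef_pos: [0.5539, -0.1382, 0.2871]
eef_rot: [[-0.119, 0.003, 0.993], [-0.993, 0.004, -0.119], [-0.004, -1.0, 0.003]]
wrist_force: [-0.7, -0.4, -1.0]
gripper_width: 0.0151
```

```bash
python3 - <<'E'
from h import *
s=bot.state();x=s['eef_rot'][:,0];print(s['time'],s['eef_pos'],s['joints'],s['eef_rot'].round(4),np.degrees(np.arctan2(x[1],x[0])),s['wrist_force'],s['gripper_width'])
f=grab('scene','s4');g=grab('wrist','w4');t=grab('top','t4')
e=s['eef_pos'];u,v=proj(f,[e-[0,0,.06]])[0].astype(int)
A=cv2.resize(f['color'][v-50:v+50,u-60:u+60],(480,400),interpolation=cv2.INTER_CUBIC)
B=cv2.resize(g['color'],(480,300))
H=cv2.resize(t['color'],(320,200))
print(u,v);o=np.zeros((600,800,3),np.uint8);o[:400,:480]=A;o[400:,:320]=H;o[300:,320:]=B;
cv2.imwrite('pics/c4.png',o[:,:,::-1])
E
```

```text
14.8 [ 0.55386791 -0.13824986  0.28708577] [-30.56088788  17.75965347  51.20707461  95.81513937 -14.64541012
  73.2458726   16.69957096] [[-0.1193  0.0034  0.9929]
 [-0.9928  0.0036 -0.1193]
 [-0.0039 -1.      0.003 ]] -96.85221252753982 [-0.7284268  -0.35624502 -1.0184482 ] 0.015081806479109925
296 159
```

View pics/c4.png

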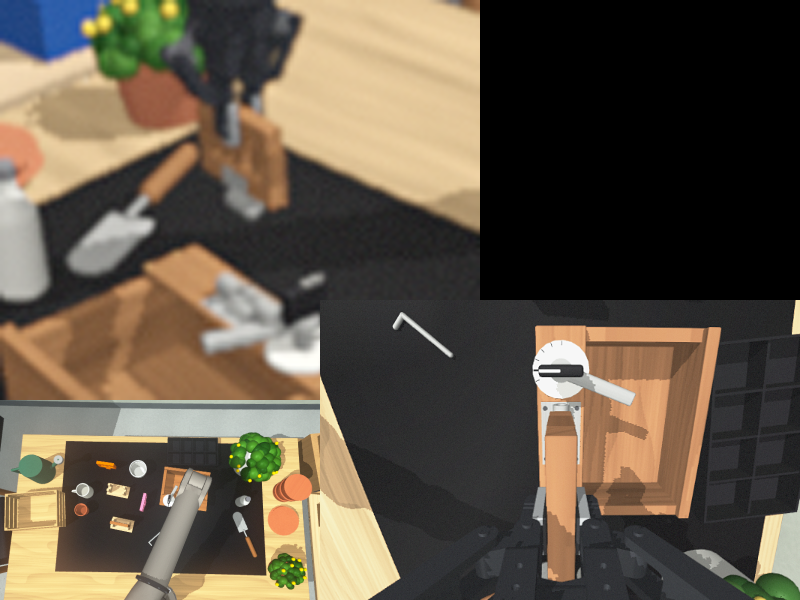

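The panel with its single middle knuckle is held upright above the hinge (crop 243,193). The catch is still clear and the pointer is at zero. Next I'll check how the panel sits in the grip.

```bash
python3 - <<'E'
from h import *
s=bot.state();e=s['eef_pos'];R=s['eef_rot']
ax=np.array([-np.sin(np.radians(-7)),np.cos(np.radians(-7))]);ay=np.array([ax[1],-ax[0]])
for n in('w4','s4'):
    f=load(n);C=cloud(f);c=f['color'].astype(int);d=C-e
    along=d[:,:,:2]@ax;ac=d[:,:,:2]@ay;z=d[:,:,2]
    wood=(c[:,:,0]-c[:,:,2]>40)
    m=wood&(abs(along)<.07)&(abs(ac)<.03)&(z>-.06)&(z<.05)
    if m.sum():
        P=C[m]; print(n,m.sum(),'along',np.percentile(along[m],[1,99]),'ac',np.percentile(ac[m],[1,50,99]),'z',np.percentile(z[m],[1,50,99]))
        k=m&(z>.018);print(fitrect(C[k]),np.median(z[k])) if k.sum()>5 else 0
    st=(~wood)&(abs(along)<.03)&(abs(ac)<.03)&(z<-.045)&(z>-.08)
    if st.sum():print('knuckle',st.sum(),'along',np.percentile(along[st],[2,50,98]),'ac',np.percentile(ac[st],[2,50,98]),'z',np.percentile(z[st],[2,98]))
f=load('w4');C=cloud(f);z=C[:,:,2]
kn=(np.hypot(C[:,:,0]-.5538,C[:,:,1]+.1404)<.045)&(z>.123)&(z<.135);print('kn',fitrect(C[kn]))
E
```

```text
w4 8755 along [-0.03620099  0.05068372] ac [-7.76774143e-03 -8.77086033e-05  7.65856355e-03] z [-0.03533059  0.02560868  0.02709427]
((560.8018188476562, -133.81594848632812), (89.85140228271484, 29.54949378967285), 83.79698944091797) 0.025691334893627626
s4 336 along [-0.0482312   0.05197893] ac [-0.01913701  0.00381981  0.00836776] z [-0.04033435 -0.00820922  0.0399702 ]
((544.7789916992188, -136.82171630859375), (105.37071228027344, 35.758174896240234), 81.9579086303711) 0.028853800128406437
knuckle 39 along [-0.01052524  0.00609777  0.01352522] ac [-0.00979686  0.00368316  0.008153  ] z [-0.06569522 -0.04735411]
kn ((558.4296264648438, -104.01566314697266), (6.76740837097168, 18.139263153076172), 83.547119140625)
```

Call:
drive_tool(linear=[[-0.5,-2.5,-20],[-0.5,-2.5,-50],[-0.5,-2.5,-75],[-0.5,-2.5,-80],[-0.5,-2.5,-80],[-0.5,-2.5,-80],[-0.5,-2.5,-80]], twist=[-0.003,-0.003,-0.003,-0.003,-0.003,-0.003,-0.003], grip=[0,0,0,0,0,0,0])

```text
time: 15.82
eef_pos: [0.5537, -0.1418, 0.2082]
eef_rot: [[-0.124, 0.005, 0.992], [-0.992, 0.003, -0.124], [-0.004, -1.0, 0.005]]
wrist_force: [0.7, -0.2, -1.1]
gripper_width: 0.0148
```

```bash
python3 - <<'E'
from h import *
s=bot.state();x=s['eef_rot'][:,0];print(s['time'],s['eef_pos'],s['eef_rot'].round(4).tolist(),np.degrees(np.arctan2(x[1],x[0])),s['wrist_force'],s['moment'])
E
```

```text
15.825 [ 0.55369287 -0.14184191  0.20822113] [[-0.1236, 0.0054, 0.9923], [-0.9923, 0.0032, -0.1236], [-0.0038, -1.0, 0.005]] -97.10052653950297 [ 0.6662129  -0.15421202 -1.07191321] [ 0.03059588  0.02552979 -0.05954095]
```

Call:
drive_tool(linear=[[-0.4,1.2,0],[-0.4,1.2,-4],[-0.4,1.2,-8],[-0.4,1.2,-12],[-0.4,1.2,-15],[-0.4,1.2,-18],[-0.4,1.2,-20],[-0.4,1.2,-20],[-0.4,1.2,-20]], twist=[0,0,0,0,0,0,0,0,0], grip=[0,0,0,0,0,0,0,0,0])

```text
time: 16.95
eef_pos: [0.5534, -0.1407, 0.1883]
eef_rot: [[-0.124, 0.006, 0.992], [-0.992, 0.003, -0.124], [-0.004, -1.0, 0.005]]
wrist_force: [-0.5, -0.2, -1.2]
gripper_width: 0.0152
```

Call:
drive_tool(linear=[[0,0,-1],[0,0,-2],[0,0,-3],[0,0,-4],[0,0,-4.5],[0,0,-5],[0,0,-5],[0,0,-5]], twist=[0,0,0,0,0,0,0,0], grip=[0,0,0,0,0,0,0,0])

```text
time: 17.95
eef_pos: [0.5537, -0.1408, 0.1835]
eef_rot: [[-0.124, 0.006, 0.992], [-0.992, 0.003, -0.124], [-0.004, -1.0, 0.006]]
wrist_force: [0.9, -0.2, -0.3]
gripper_width: 0.0146
```

Call:
drive_tool(linear=[[0,0,-0.5],[0,0,-1],[0,0,-1.5],[0,0,-1.5],[0,0,-1.5]], twist=[0,0,0,0,0], grip=[0,0,0,0,0])

```text
time: 18.58
eef_pos: [0.5541, -0.1409, 0.1832]
eef_rot: [[-0.124, 0.007, 0.992], [-0.992, 0.003, -0.124], [-0.004, -1.0, 0.007]]
wrist_force: [-1.0, 0.3, 7.4]
gripper_width: 0.0149
```

```bash
python3 - <<'E'
from h import *
s=bot.state();e=s['eef_pos'];x=s['eef_rot'][:,0];print(s['time'],e,np.degrees(np.arctan2(x[1],x[0])),s['wrist_force'],s['moment'],s['joint_vel'].round(2))
f=grab('scene','s5');g=grab('wrist','w5')
u,v=proj(f,[e-[0,0,.05]])[0].astype(int)
o=np.zeros((600,640,3),np.uint8)
o[:,:,:][:300,:]=cv2.resize(f['color'][v-28:v+28,u-60:u+60],(640,300),interpolation=cv2.INTER_CUBIC)
o[300:]=cv2.resize(g['color'][40:240,120:547],(640,300))
cv2.imwrite('pics/c5.png',o[:,:,::-1])
ax=np.array([-np.sin(np.radians(-7)),np.cos(np.radians(-7))]);ay=np.array([ax[1],-ax[0]])
C=cloud(g);d=C-e;al=d[:,:,:2]@ax;ac=d[:,:,:2]@ay;z=d[:,:,2];c=g['color'].astype(int)
m=(c[:,:,0]-c[:,:,2]>40)&(al>-.06)&(al<.07)&(abs(ac)<.03)&(z>.02)&(z<.032)
print('rail',np.percentile(al[m],[1,99]),np.percentile(ac[m],[1,99]),'top z',np.median(C[m][:,2]))
b=(np.hypot(C[:,:,0]-.563,C[:,:,1]+.061)<.03)&(C[:,:,2]>.172)&(C[:,:,2]<.185);print('knob',fitrect(C[b]))
E
```

```text
18.575 [ 0.55412391 -0.14094751  0.18318251] -97.10187594945727 [-1.0082541   0.25435842  7.37395525] [ 0.17645299  0.32041999 -0.03305056] [ 0.04 -0.   -0.07 -0.02 -0.02 -0.09 -0.01]
rail [-0.03690507  0.04986612] [-0.00785659  0.00749433] top z 0.20904003929541487
knob ((563.2450561523438, -61.16173553466797), (11.554988861083984, 44.08287048339844), 82.9421615600586)
```

View pics/c5.png

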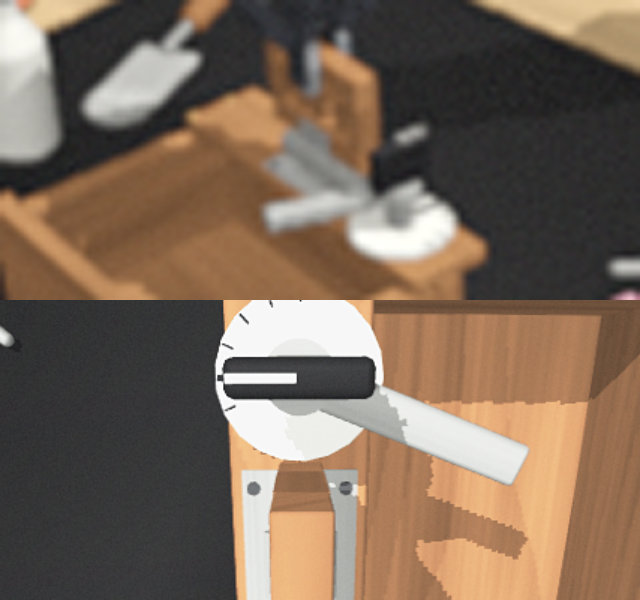

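Call:
drive_tool(linear=[[0.3,0,-1.5],[0.4,0,-2],[0.4,0,-2],[0.4,0,-2],[0.4,0,-2],[0.4,0,-2]], twist=[0,0,0,0,0,0], grip=[0,0,0,0,0,0])

```text
time: 19.42
eef_pos: [0.5544, -0.1412, 0.1831]
eef_rot: [[-0.124, 0.007, 0.992], [-0.992, 0.005, -0.124], [-0.006, -1.0, 0.007]]
wrist_force: [-4.2, 1.7, 13.4]
gripper_width: 0.0151
```

```bash
python3 - <<'E'
from h import *
for i in range(2):
    s=bot.state();e=s['eef_pos'];print(s['time'],e,s['eef_rot'][:,1],s['wrist_force'],s['moment'],s['joint_vel'].round(2));grab('wrist','w6')
E
```

```text
19.425 [ 0.55439812 -0.14115166  0.18312706] [ 0.00740765  0.00479051 -0.99996109] [-4.19809151  1.72809093 13.37734965] [0.42916157 1.04304887 0.04907416] [-0.14  0.07  0.01  0.07  0.04 -0.07 -0.08]
19.475 [ 0.55439948 -0.14116844  0.1831259 ] [ 0.00742637  0.00479296 -0.99996094] [-3.66276849  2.34909867 14.14025717] [0.36856962 1.1012842  0.02020921] [-0.15  0.01 -0.09  0.01 -0.02  0.02 -0.02]
```

Call:
drive_tool(linear=[[-0.5,0.2,-1],[-0.6,0.3,-1],[-0.6,0.3,-1],[-0.6,0.3,-1],[-0.6,0.3,-1],[-0.6,0.3,-1]], twist=[0,0,0,0,0,0], grip=[0,0,0,0,0,0])

```text
time: 20.27
eef_pos: [0.5541, -0.1411, 0.1832]
eef_rot: [[-0.124, 0.008, 0.992], [-0.992, 0.005, -0.124], [-0.006, -1.0, 0.007]]
wrist_force: [-1.1, -0.6, 7.3]
gripper_width: 0.0151
```

```bash
python3 - <<'E'
from h import *
s=bot.state();e=s['eef_pos'];print(s['time'],e,s['eef_rot'][:,1],s['wrist_force'],s['moment'],s['joint_vel'].round(2),s['gripper_width'])
E
```

```text
20.275 [ 0.55408283 -0.14105074  0.18317808] [ 0.0081411   0.00514098 -0.99995365] [-1.11159514 -0.56308098  7.31831414] [0.21951729 0.37087643 0.00889399] [ 0.06 -0.   -0.04 -0.1   0.02 -0.04  0.05] 0.015053070156148304
```

The panel is seated: z holds at 0.183 under a light 7 N push, and side forces are about 1 N. I'm handing the job in.

```bash
python3 -c "
from bench import bot
print(bot.job_done())"
```

```text
the job is handed in; nothing more can be done
None
```

The job is handed in at about 20 s of the 54 s limit, with the panel seated in the planter's hinge and still gripped.

- **Knob:** I turned it about 48° counter-clockwise to the long zero mark and let go. A later check put its bar at 82.9°, within about 0.2° of the hinge line, with the catch arm over the trough.
- **Panel:** I lifted the single-knuckle panel out of its stand and lowered its knuckle between the two fixed ones until it stopped in the V seat. The tool height was 0.1832 m against 0.1833 m expected, and stayed there (0.1831 m) when I pressed with 13–14 N.
- **Holding at hand-in:** The gripper pushes down with about 7 N, with about 1 N sideways.

**Caveats:**
- The tool leans about 0.5°.
- Measured along the hinge, the panel's centring came out up to about 1 mm either way, against 3 mm of play.
- I could not see through the holes. Their alignment is judged from the seat stop, the rail height (0.209 m against 0.210 m) and the position.

I did not touch the spare panel or anything else. I did not check them one by one at the end.

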